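Sweep up the bread crusts

ROBOT

A 6-joint arm with a two-finger parallel gripper is mounted at the origin on a cart in front of the work surface, level with it; the furniture and walls round the work are solid. World frame = base frame: x ahead of the robot, y to its left, z up, the work surface at z = 0. Lengths are in m, angles in rad, forces in N, time in s.
With the tool pointing down it reaches from about 0.3 to 0.95 m from the base axis. Payload 3.1 kg.
Tool frame: the origin (TCP) lies between the finger pads; the fingertips stand 25 mm ahead of it and the grasp point (between the pads) lies 6 mm ahead of it; z points along the fingers, y is the line along which they close (so a half turn about z gives the same grasp; the last joint's range is limited). The gripper opens to 85 mm and grips with 20 to 120 N. Pads are 22 mm wide; open, the fingers measure 114 mm over their backs; the gripper's body (76 mm by 85 mm) begins 54 mm behind the grasp point. The pads swing forward as they close: fully open they stand 13 mm farther back than shut.
Start: joints at [1.163, 0.308, 1.634, -0, 1.2, -0.07], TCP at [0.207, 0.59, 0.256] pointing down, gripper open.
Joint ranges: [-3.06, 3.06], [-0.79, 1.96], [0.05, 2.63], [-1.19, 4.34], [0.05, 2.64], [-2.94, 2.94]. Speed limits (rad/s): [2.79, 2.79, 3.14, 3.14, 3.14, 3.14].

INTERFACE

Orientations are given as a 3x3 rotation matrix whose columns are the frame's x, y, z axes.
In Python, from workcell import env gives the robot as it stands.
- The arm moves only by the tool nudge_tcp, called after ">>>" as name(argument=value, ...) on one line, values as JSON. Schema: {"type":"object","properties":{"offsets":{"type":"array","items":{"type":"object","properties":{"dx":{"type":"number"},"dy":{"type":"number"},"dz":{"type":"number"},"spin":{"type":"number"}},"additionalProperties":false},"minItems":1,"maxItems":10},"finger_gap":{"type":"number"},"squeeze":{"type":"number"},"only":{"type":"string"},"quiet":{"type":"boolean"},"lines":{"type":"string"}},"required":["offsets"],"additionalProperties":false}. offsets is a list of rows, 1 to 10 of them, each an object with the fields dx, dy, dz (the shift in m), spin (a turn about the tool's z in rad); a field left out counts as zero; each row shifts and turns the commanded pose from where the row before left it, along the tool's axes as they then stand; what a row does not reach is not made up. A row lasts 1/10 s, in which the tool goes at most 0.05 m and 0.15 rad, less where a joint would pass 70% of its speed; a pose out of reach is approached as far as the arm can. finger_gap is the opening from 0.0 (shut) to 1.0 (fully open), set as the call begins (left out keeps the last). The fingers move at their own pace and stop on an object; squeeze is the grip in N (left out, the last holds). Time passes only in rows, so rows that do not move let the fingers close. The tool returns the time, the measured TCP pose, the force, the opening and the grip force at its end. only (a regular expression) keeps the lines of the reply that match it, lines (a string "A,B") keeps lines A to B, and quiet returns only ok. Input that does not fit is refused with a message, and nothing moves.
- env.sense(): the state, without advancing time (a new reading comes with each control period).
- env.get_image(name): name is "side" or "top" or "wrist"; returns a dict with "frame" (480x640x3 uint8, red, green, blue), "mtx" (3x3 intrinsics, pixels), "eye" and "orientation" of the camera in the world; the wrist camera has in their place "T_tool_cam" (4x4, takes a point from camera to tool coordinates, whose origin is the TCP and whose axes are the flange's). Camera axes: x right, y up, looking along -z (the intrinsics and any distortion apply to the point x, -y, -z); pixel columns grow to the right and rows downward; lengths in m; the calibration is good to about 2 mm. The wrist camera is an equidistant fisheye: a pixel r from the principal point sees the ray r / f radians off the axis. A picture is of the moment at which its call begins: read the wrist's pose just before it. There is no depth.
- env.finish_job(): hands the job in; it is judged then, once.
The state is a dict: "time_s": time; "joint_positions": joint angles; "qd": joint speeds; "joint_efforts": joint torques, N m; "tool_pos": TCP position; "ee_rot": TCP orientation; "force": force on the tool from outside, world axes, zero at the start; "wrist_torque": the same for the moment, N m; "grip_width": opening from 0.0 (shut) to 1.0 (fully open); "grip_force": force on a finger pad.
Only numpy, scipy, OpenCV 4.12 (cv2) and the standard library are available. Lean on these libraries where they do the work, as an engineer would, in place of code of your own. Each camera call takes 0.05 s, during which the arm holds its last target. There are 200 camera calls.

TASK

Take the wooden block brush and sweep the three bread crusts along the worktop into the open crumb pan, all of them fully inside, without the gripper touching the crusts. Then stand the brush back on the middle of its rubber mat, lengthwise as it stood, let go of it, and swing the pan's cover fully shut. Do not knock over or shift the other things standing about.

Things in the scene. Friction and masses are not known exactly. Their poses are not given: they have to be found in the camera images.
- brush: Block brush of brown wood with stiff (rigid) dark bristles, 0.2 kg, standing on the rubber mat. Origin: centre of its underside; x along its length, z up. Bristles 130 mm long (x), 36 mm wide (y), z=0 to 32 mm; wooden back 136 x 40 mm, z=31 to 49; above it an upright wooden grip 66 mm long (x), 24 mm thick (y), z=49 to 93 mm, to be pinched across y from above.
- brush_mat: Dark rubber mat under the brush, 160 mm (x) by 70 mm (y), 4 mm thick, fixed. Origin: centre of its underside; its x axis is its long side.
- crust_a: Loose bread crust, 60 x 42 mm (x, y), 28 mm high, 60 g, a flat-bottomed block with brown top, pale below. Origin: centre of its underside. Slides on the worktop, does not roll.
- crust_b: Loose bread crust, the same as crust_a.
- crust_c: Loose bread crust, the same as crust_a.
- pan: Green metal crumb pan, fixed to the worktop at the left. 220 mm deep (its x), 210 mm wide (its y), walls 5 mm thick, 60 mm high on three sides. Origin: centre of its underside, z up. Its -x side is the open mouth (200 mm clear), turned to the crusts. The floor is 3 mm high, with a low ramp over the first 25 mm behind the mouth.
- pan_mouth (a point): Middle of the mouth's lower edge, 3 mm up; axes as the pan's (+x leads into the pan).
- pan_hinge (a point): Middle of the cover's hinge line, 61 mm above the worktop, 130 mm behind the mouth (the rear 90 mm of the pan have a fixed white roof, top 63 mm above the worktop, inside 59 mm high); the hinge axis is the pan's y.
- cover (a joint): White hinged cover over the front of the pan, in rad: 0 is shut (lying on the walls), 1.57 upright, 1.9 the stop. A plate 130 mm long from hinge to free edge, 210 mm wide, 6 mm thick. The hinge is stiff: the cover stays where it is left; 1 to 3 N at the free edge moves it. Push it over from its outer (rear) side, then down.
- cover_edge (a point): Middle of the cover's free edge, on its outer face; axes as the cover's (at 0 rad as the pan's). Along this edge a lip closes the mouth when shut, reaching 36 mm below the hinge's height; on the outer face, 5 to 19 mm from the edge, is a wooden grip bar 90 mm long, 13 mm proud.
- spice_jar_a: Bystander, to be left alone: spice jar with a red cap, 45 mm across, 106 mm high, standing behind the crusts. Origin: centre of its underside.
- garlic_1: Bystander, to be left alone: garlic bulb, 56 mm across and high, on the strip in front of the sink. Origin: centre of its underside.
- tomato_tin: Bystander, to be left alone: tin, 75 mm across, 110 mm high, behind the pan. Origin: centre of its underside.
- coffee_mug: Bystander, to be left alone: white mug with a small leaf pattern, 88 mm across, 99 mm high, at the front edge of the sink. Origin: centre of its underside.
- oil_bottle: Bystander, to be left alone: dark green oil bottle, 62 mm across, 263 mm high, at the back left. Origin: centre of its underside.

How it is judged:
On the way, in this order (a step that is already met when the one before it is completed fails the run):
1. the brush is lifted off its mat (height (world z) of brush above 0.03 m), for 0.1 s.
2. all three crusts lie fully inside the pan (x of crust_a in the frame of pan between -0.085 and 0.11 m and y of crust_a in the frame of pan between -0.105 and 0.105 m and height (world z) of each of crust_a, crust_b, crust_c below 0.06 m and x of crust_b in the frame of pan between -0.085 and 0.11 m and y of crust_b in the frame of pan between -0.105 and 0.105 m and x of crust_c in the frame of pan between -0.085 and 0.11 m and y of crust_c in the frame of pan between -0.105 and 0.105 m), for 0.2 s.
3. the brush stands back on the middle of its mat, let go (horizontal distance between brush and brush_mat below 0.03 m and height (world z) of brush between -0.002 and 0.012 m and angle between brush's own z axis and vertical below 0.12 rad and angle between the x axis of brush and the x axis of brush_mat, either way round below 0.25 rad and linear speed of brush below 0.03 m/s and contact force between the fingers and brush below 0.2 N), for 0.2 s.
4. the cover is shut (value of joint cover below 0.08 rad), for 0.2 s.
At the end, for the whole second after the job is handed in: All three crusts lie in the pan (centres at least 25 mm behind the mouth, between its walls and below 60 mm); the brush stands upright on its mat, within 30 mm of the mat's middle and within 0.25 rad of its long side, released and at rest; the cover is shut to within 0.08 rad (all of step 2 and all of step 3 and value of joint cover below 0.08 rad); the robot touches nothing.
It fails at once if the gripper or arm touches a crust (contact force between any of the fingers, the arm and crust_a above 0.5 N or contact force between any of the fingers, the arm and crust_b above 0.5 N or contact force between any of the fingers, the arm and crust_c above 0.5 N).
It fails at once if another thing is shifted by more than 30 mm or knocked over (distance of any of spice_jar_a, garlic_1, tomato_tin, coffee_mug, oil_bottle from where it was at the start of the episode above 0.03 m or angle between any of spice_jar_a, garlic_1, tomato_tin, coffee_mug, oil_bottle's own z axis and vertical above 0.5 rad).
It also fails if it takes over 72 s, if anything falls off the work surface, if the arm or the gripper's body presses on something with over 40 N, if the wrist force passes 120 N, or if a joint passes its speed limit or range.

## Working session

There is one attempt and no reset: what is moved stays moved. The work goes in short steps, Python scripts to look and compute and a tool call to move; the robot and the scene stay as the last step left them, time stands still between calls to the robot, and variables do not carry over. Pictures are saved under pics/ and viewed, at most 13 in all, crops included, and the job is handed in when it is done.

```bash
ls; mkdir -p pics
```

Run:
```python
from workcell import env
import cv2,numpy as np
s=env.sense();print(s['tool_pos'],s['ee_rot'],s['time_s'])
for n in("top","side"):
    d=env.get_image(n);cv2.imwrite(f"pics/{n}0.png",d['frame'][:,:,::-1])
    np.savez(f"pics/{n}0.npz",**{k:np.array(v) for k,v in d.items() if k!='frame'})
    print(n,d['mtx'],d['eye'],d['orientation'],[k for k in d])
```

```text
pics
workcell.py
[0.20682802 0.58897087 0.25503219] [[-9.43493067e-01  3.31390937e-01 -9.37624823e-04]
 [ 3.31392214e-01  9.43490689e-01 -2.12611136e-03]
 [ 1.80066253e-04 -2.31669290e-03 -9.99997300e-01]] 0.0
top [[603.8967586    0.         322.63124937]
 [  0.         603.8967586  248.87438724]
 [  0.           0.           1.        ]] [ 0.14875902 -0.33079525  1.46845195] [[ 0.41195341  0.85770969 -0.30761742]
 [-0.91119966  0.38662057 -0.14226633]
 [-0.00309199  0.338908    0.94081444]] ['frame', 'mtx', 'eye', 'orientation']
side [[614.00035619   0.         316.90385957]
 [  0.         614.00035619 240.16327656]
 [  0.           0.           1.        ]] [-0.06943334 -1.08508246  1.00589987] [[ 0.81722291  0.3594074  -0.45052529]
 [-0.57622178  0.49499325 -0.65034617]
 [-0.01073225  0.79108027  0.6116182 ]] ['frame', 'mtx', 'eye', 'orientation']
```
View pics/top0.png

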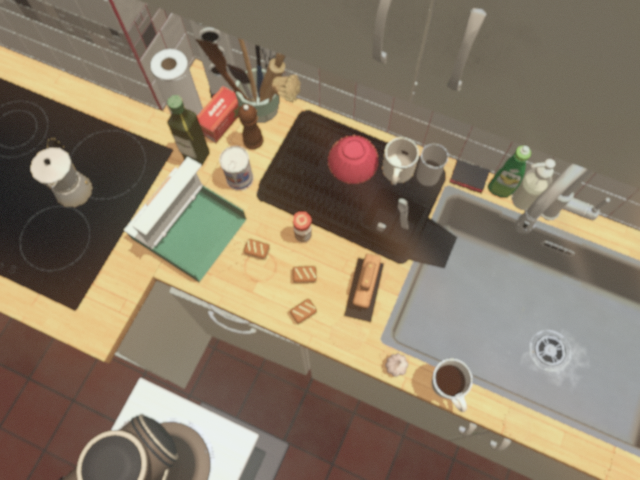

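View pics/side0.png

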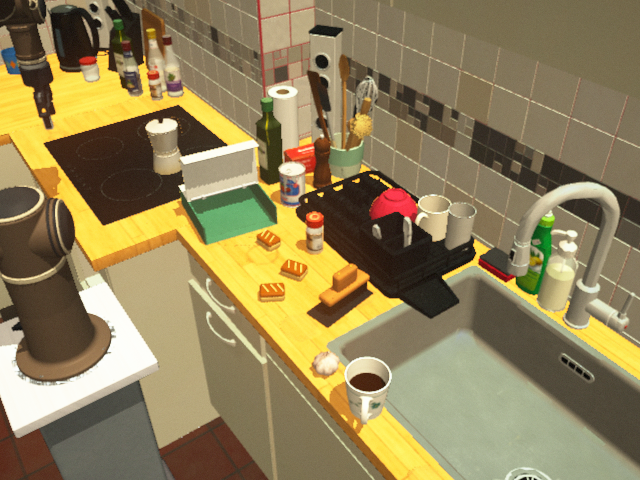

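The top view shows the pan (150–245, 160–275), crusts at about (257,249), (305,274) and (303,311), the brush at (366,285), and the red-capped jar at (302,225). The side view shows the same things. Next I'll enlarge both.

Run:
```python
import cv2
t=cv2.imread("pics/top0.png");s=cv2.imread("pics/side0.png")
cv2.imwrite("pics/tc.png",cv2.resize(t[155:335,120:390],(810-10,533),interpolation=cv2.INTER_CUBIC))
cv2.imwrite("pics/sc.png",cv2.resize(s[135:330,170:390],(677,600),interpolation=cv2.INTER_CUBIC))
print(800/270,533/180,677/220,600/195)
```

```text
2.962962962962963 2.9611111111111112 3.077272727272727 3.076923076923077
```

View pics/tc.png

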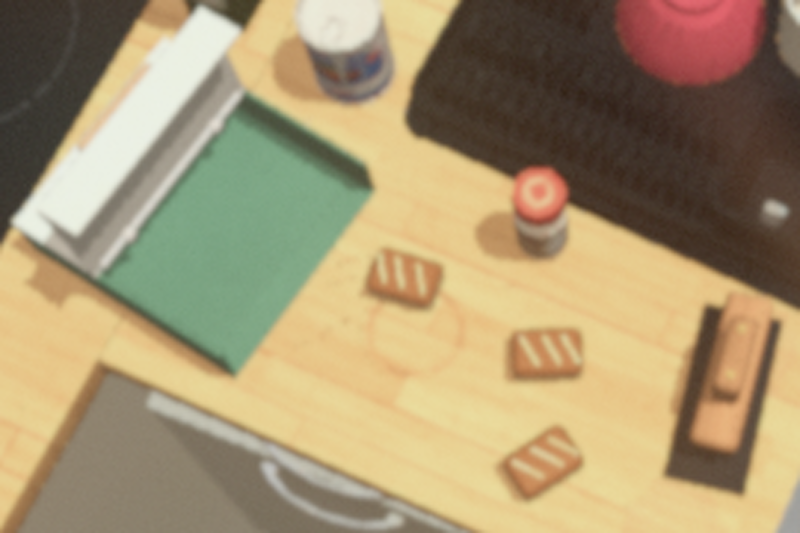

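View pics/sc.png

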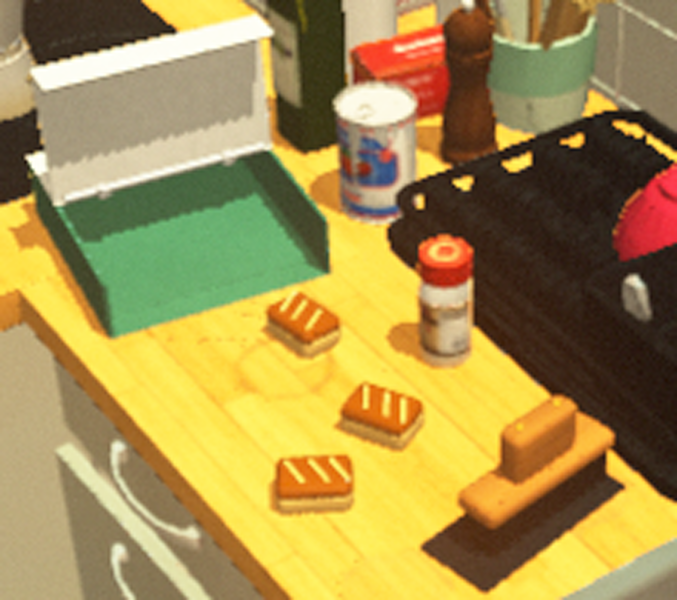

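The crops show these positions:

| Thing | Top crop | Side crop |
|---|---|---|
| Mat corners | (708,305), (780,318), (743,492), (668,475) | partly hidden: (423,548), (487,590), (622,487) |
| Crust tops | centres (405,274), (546,351), (542,460) | (304,318), (383,409), (315,474) |
| Brush grip top | about (744,350) | about (540,417) |
| Pan mouth base corners | (235,372), (368,195) | (112,332), (327,270) |

Create h.py:
```python
import numpy as np
C={n:np.load(f"pics/{n}0.npz") for n in("top","side")}
def ray(n,p,crop=True):
    c=C[n];p=np.array(p,float)
    if crop: p=p/2.962+[120,155] if n=="top" else p/3.077+[170,135]
    K=c['mtx'];d=np.array([(p[0]-K[0,2])/K[0,0],-(p[1]-K[1,2])/K[1,1],-1])
    return c['eye'],c['orientation']@d
def onz(n,p,z,**k):
    e,d=ray(n,p,**k);return e+d*(z-e[2])/d[2]
def tri(a,b):
    (e1,d1),(e2,d2)=ray("top",a),ray("side",b)
    t=np.linalg.lstsq(np.c_[d1,-d2],e2-e1,rcond=None)[0]
    p,q=e1+t[0]*d1,e2+t[1]*d2;return (p+q)/2,np.linalg.norm(p-q)
```

Run:
```python
from h import *
np.set_printoptions(precision=3,suppress=True)
for n,a,b in [("A",(405,274),(304,318)),("B",(546,351),(383,409)),("C",(542,460),(315,474)),("grip",(744,350),(540,417)),("jarcap",(540,190),(447,248)),("mouthFront",(235,372),(112,332)),("mouthBackTop",(372,187),(327,236)),("roofcorner front",(15,222),(32,165)),("coveredge1",(76,236),(40,85)),("coveredge2",(240,25),(270,35)),("matF",(743,492),(487,590)),("matFl",(668,475),(423,548)),("woodF",(715,450),(483,522))]:
    print(n,*tri(a,b))
m=np.array([onz("top",p,.004) for p in[(708,305),(780,318),(743,492),(668,475)]]);print(m,m.mean(0))
m=np.array([onz("side",p,.004) for p in[(423,548),(487,590),(622,487)]]);print(m,(m[0]+m[2])/2)
for nm,P in dict(A=[(375,250),(442,264),(430,303),(367,288)],B=[(510,330),(580,328),(580,372),(512,376)],C=[(503,462),(562,428),(582,456),(527,493)],M=[(235,372),(368,195)]).items():
    print(nm,[onz("top",p,.026 if nm!="M" else .003)[:2].round(3) for p in P])
for nm,P in dict(A=[(268,318),(290,294),(340,324),(308,347)],B=[(341,410),(360,383),(423,407),(400,440)],C=[(276,489),(281,457),(350,456),(352,490)],M=[(112,332),(327,270)]).items():
    print(nm,[onz("side",p,.026 if nm!="M" else .003)[:2].round(3) for p in P])
```

```text
A [0.557 0.042 0.022] 0.0013553690358614004
B [ 0.544 -0.098  0.022] 0.0026640768364761536
C [ 0.457 -0.135  0.026] 0.003216198239696098
grip [ 0.586 -0.254  0.102] 0.00292401163477408
jarcap [ 0.643 -0.049  0.112] 0.0019374587283446769
mouthFront [0.421 0.139 0.008] 0.0009888308719349396
mouthBackTop [0.61  0.094 0.055] 0.008539844268343042
roofcorner front [0.455 0.359 0.05 ] 0.003608314356295643
coveredge1 [0.431 0.237 0.203] 0.001544220649673507
coveredge2 [0.642 0.214 0.192] 0.003761495051144628
matF [ 0.504 -0.296  0.005] 0.001332932158871108
matFl [ 0.491 -0.233  0.005] 0.0002940472883765162
woodF [ 0.522 -0.263  0.037] 0.0061272219252768816
[[ 0.643 -0.205  0.004]
 [ 0.658 -0.266  0.004]
 [ 0.504 -0.296  0.004]
 [ 0.491 -0.233  0.004]] [ 0.574 -0.25   0.004]
[[ 0.492 -0.232  0.004]
 [ 0.505 -0.296  0.004]
 [ 0.656 -0.268  0.004]] [ 0.574 -0.25   0.004]
A [array([0.564, 0.075]), array([0.576, 0.017]), array([0.54, 0.01]), array([0.53 , 0.066])]
B [array([ 0.546, -0.062]), array([ 0.572, -0.116]), array([ 0.537, -0.132]), array([ 0.51 , -0.081])]
C [array([ 0.44 , -0.106]), array([ 0.487, -0.138]), array([ 0.472, -0.163]), array([ 0.425, -0.135])]
M [array([0.422, 0.14 ]), array([0.615, 0.111])]
A [array([0.53 , 0.055]), array([0.563, 0.074]), array([0.575, 0.012]), array([0.537, 0.001])]
B [array([ 0.515, -0.083]), array([ 0.546, -0.064]), array([ 0.57 , -0.119]), array([ 0.533, -0.141])]
C [array([ 0.425, -0.133]), array([ 0.447, -0.104]), array([ 0.491, -0.134]), array([ 0.471, -0.168])]
M [array([0.424, 0.145]), array([0.624, 0.112])]
```

Run:
```python
from h import *
np.set_printoptions(precision=3,suppress=True)
for n,z,P in [("top",.053,[(728,292),(774,298),(740,450),(692,440)]),("side",.053,[(460,495),(499,523),(614,440)]),("side",.097,[(502,433),(555,397),(576,407),(524,443)]),("top",.097,[(734,318),(762,322),(742,392),(716,388)])]:
    m=np.array([onz(n,p,z)[:2] for p in P]);print(n,z,m.tolist(),m.mean(0),(m[0]+m[2])/2)
```

```text
top 0.053 [[0.6442847058335257, -0.2195798964316063], [0.6552068105166793, -0.2567680579077426], [0.5229151848290625, -0.28153565364630584], [0.5145582153040544, -0.24266713762171466]] [ 0.584 -0.25 ] [ 0.584 -0.251]
side 0.053 [[0.5180681816240921, -0.24433044898506362], [0.5237936040828729, -0.2851259021866448], [0.6488179238461723, -0.26308037054107825]] [ 0.564 -0.264] [ 0.583 -0.254]
side 0.097 [[0.5542602793592659, -0.24704413202976871], [0.6106811411853179, -0.2373063088043973], [0.6162404092278311, -0.25562027192635006], [0.5606509742214678, -0.2653118450984203]] [ 0.585 -0.251] [ 0.585 -0.251]
top 0.097 [[0.6103560456657358, -0.2361412784605093], [0.616508391848584, -0.2580742743698118], [0.555699413263262, -0.2661138481966542], [0.5502360241014106, -0.24594222825662693]] [ 0.583 -0.252] [ 0.583 -0.251]
```

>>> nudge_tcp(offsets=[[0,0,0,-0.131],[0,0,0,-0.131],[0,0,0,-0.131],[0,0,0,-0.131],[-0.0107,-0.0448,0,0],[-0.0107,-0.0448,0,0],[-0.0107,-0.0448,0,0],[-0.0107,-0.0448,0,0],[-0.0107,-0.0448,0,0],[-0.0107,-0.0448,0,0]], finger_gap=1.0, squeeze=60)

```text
refused: offsets[0]: [0, 0, 0, -0.131] is not of type 'object' (schema: type "object"). Nothing was moved.
```

The call was refused and nothing moved: it wants a list of objects with named fields. Same move again in that form.

>>> nudge_tcp(offsets=[{"spin":-0.131},{"spin":-0.131},{"spin":-0.131},{"spin":-0.131},{"dx":-0.0107,"dy":-0.0448},{"dx":-0.0107,"dy":-0.0448},{"dx":-0.0107,"dy":-0.0448},{"dx":-0.0107,"dy":-0.0448},{"dx":-0.0107,"dy":-0.0448},{"dx":-0.0107,"dy":-0.0448}], finger_gap=1.0, squeeze=60)

```text
time_s: 1.1
tool_pos: [0.3201, 0.3355, 0.2559]
ee_rot: [[-0.983, -0.186, -0.0], [-0.186, 0.983, -0.0], [0.0, -0.0, -1.0]]
force: [0.9, -0.4, 0.5]
grip_width: 1.0
grip_force: 0.0
```

>>> nudge_tcp(offsets=[{"dx":-0.0107,"dy":-0.0448},{"dx":-0.0107,"dy":-0.0448},{"dx":-0.0107,"dy":-0.0448},{"dx":-0.0107,"dy":-0.0448},{"dx":-0.0107,"dy":-0.0448},{"dx":-0.0107,"dy":-0.0448},{"dx":-0.0107,"dy":-0.0448},{"dx":-0.0107,"dy":-0.0448},{"dx":-0.0107,"dy":-0.0448},{"dx":-0.0107,"dy":-0.0448}])

```text
time_s: 2.1
tool_pos: [0.5082, -0.0849, 0.2559]
ee_rot: [[-0.983, -0.185, -0.0], [-0.185, 0.983, 0.0], [0.0, 0.0, -1.0]]
force: [0.7, -0.2, 0.5]
grip_width: 1.001
grip_force: 0.0
```

>>> nudge_tcp(offsets=[{"dx":-0.0107,"dy":-0.0448},{"dx":-0.0107,"dy":-0.0448},{"dx":-0.0107,"dy":-0.0448},{"dx":-0.0107,"dy":-0.0448},{},{}])

```text
time_s: 2.7
tool_pos: [0.5828, -0.2518, 0.255]
ee_rot: [[-0.983, -0.183, -0.002], [-0.183, 0.983, 0.002], [0.002, 0.002, -1.0]]
force: [-0.2, 0.5, -0.3]
grip_width: 0.999
grip_force: 0.0
```

Add to h.py:
```python
def go(x,y,z,yaw):
    "delta in tool axes to target TCP; yaw = angle of tool y in degrees (turn first)"
    from workcell import env
    s=env.sense();R=s['ee_rot'];a=np.degrees(np.arctan2(R[1,1],R[0,1]))
    t=-np.radians((yaw-a+180)%360-180);c=np.radians(yaw)
    d=np.array([x,y,z])-s['tool_pos'];Y=np.array([np.cos(c),np.sin(c)]);X=np.array([-Y[1],Y[0]])
    print("t",round(s['time_s'],2),"pos",s['tool_pos'].round(4),"yaw",round(a,2),"zaxis",R[:,2].round(4),"F",np.round(s['force'],1))
    print("turn",round(t,4),"then dx,dy,dz",(d[:2]@X).round(4),(d[:2]@Y).round(4),(-d[2]).round(4),"grip",s['grip_width'],s['grip_force'])
```

```bash
python3 -c "
from h import *
go(.584,-.251,.087,100.6)"
```

```text
t 2.7 pos [ 0.5828 -0.2518  0.255 ] yaw 100.56 zaxis [-0.0021  0.0016 -1.    ] F [-0.2  0.5 -0.3]
turn -0.0008 then dx,dy,dz -0.0013 0.0006 0.168 grip 0.9992272792626934 0.0
```

>>> nudge_tcp(offsets=[{"dz":0.04},{"dz":0.04},{"dz":0.04},{"dz":0.03},{"dz":0.018},{}])

```text
time_s: 3.3
tool_pos: [0.5798, -0.2479, 0.0845]
ee_rot: [[-0.982, -0.187, -0.008], [-0.187, 0.982, 0.004], [0.007, 0.006, -1.0]]
force: [-0.2, 0.2, -0.7]
grip_width: 0.999
grip_force: 0.0
```

>>> nudge_tcp(offsets=[{},{},{},{},{},{},{},{}], finger_gap=0.0, squeeze=60)

```text
time_s: 4.1
tool_pos: [0.5839, -0.2515, 0.0893]
ee_rot: [[-0.983, -0.185, 0.001], [-0.185, 0.983, -0.0], [-0.001, -0.001, -1.0]]
force: [0.4, 0.3, 5.3]
grip_width: 0.276
grip_force: 62.7
```

```bash
python3 -c "
from h import *
go(.584,-.251,.127,100.6)"
```

```text
t 4.1 pos [ 0.5839 -0.2515  0.0893] yaw 100.66 zaxis [ 1.2e-03 -4.0e-04 -1.0e+00] F [0.4 0.3 5.3]
turn 0.0011 then dx,dy,dz -0.0001 0.0004 -0.0377 grip 0.2762898801368326 62.665371894836426
```

>>> nudge_tcp(offsets=[{"dz":-0.02},{"dz":-0.025},{"spin":0.11},{"spin":0.11},{"spin":0.111},{},{}])

```text
time_s: 4.8
tool_pos: [0.5827, -0.251, 0.1323]
ee_rot: [[-0.99, 0.142, -0.001], [0.142, 0.99, 0.001], [0.002, 0.0, -1.0]]
force: [0.7, -0.4, -1.8]
grip_width: 0.269
grip_force: 61.8
```

```bash
python3 -c "
from h import *
go(.489,-.203,.092,81.7)"
```

```text
t 4.8 pos [ 0.5827 -0.251   0.1323] yaw 81.83 zaxis [-1.5e-03  6.0e-04 -1.0e+00] F [ 0.7 -0.4 -1.8]
turn 0.0023 then dx,dy,dz 0.0996 0.034 0.0403 grip 0.26937888670980253 61.761757135391235
```

>>> nudge_tcp(offsets=[{"dx":0.03,"dy":0.01,"spin":0.002},{"dx":0.035,"dy":0.012},{"dx":0.0346,"dy":0.012},{"dz":0.02},{"dz":0.02},{},{}])

```text
time_s: 5.5
tool_pos: [0.4895, -0.203, 0.0931]
ee_rot: [[-0.989, 0.145, -0.001], [0.145, 0.989, 0.0], [0.001, 0.0, -1.0]]
force: [0.6, -0.3, -1.6]
grip_width: 0.276
grip_force: 61.6
```

Run:
```python
from h import *
go(.489,-.203,.092,81.7)
from workcell import env
import cv2
d=env.get_image("side");cv2.imwrite("pics/s1.png",cv2.resize(d['frame'][135:330,170:390,::-1],(677,600)))
```

```text
t 5.5 pos [ 0.4895 -0.203   0.0931] yaw 81.64 zaxis [-1.e-03  4.e-04 -1.e+00] F [ 0.6 -0.3 -1.6]
turn -0.001 then dx,dy,dz 0.0005 -0.0001 0.0011 grip 0.27595394794405287 61.56680345535278
```

View pics/s1.png

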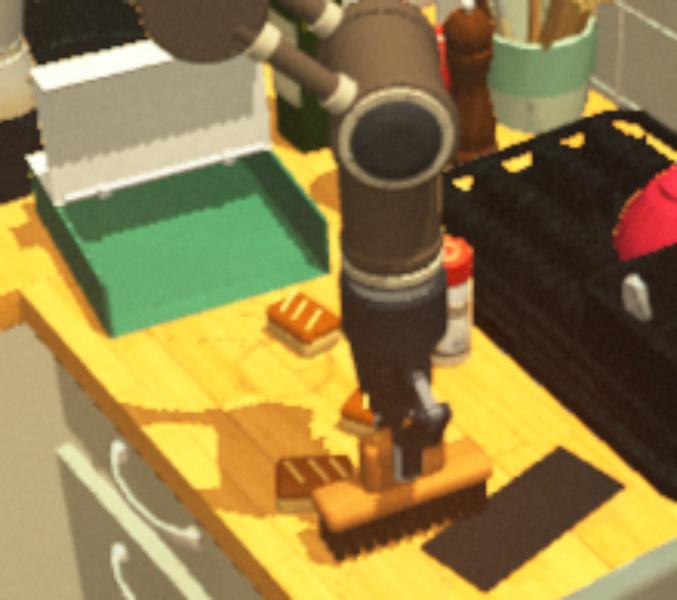

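>>> nudge_tcp(offsets=[{"dy":0.01,"dz":0.001},{"dy":0.015,"dz":0.001},{"dy":0.015},{"dy":0.015},{"dy":0.015},{"dy":0.015},{"dy":0.015},{"dy":0.015},{"dy":0.015},{"dy":0.015}])

```text
time_s: 6.55
tool_pos: [0.5111, -0.0584, 0.0912]
ee_rot: [[-0.989, 0.146, -0.0], [0.146, 0.989, -0.0], [0.0, -0.0, -1.0]]
force: [0.8, 0.3, -0.7]
grip_width: 0.267
grip_force: 61.8
```

>>> nudge_tcp(offsets=[{"dx":0.001,"dy":0.015},{"dx":0.001,"dy":0.015},{"dx":0.002,"dy":0.015},{"dx":0.002,"dy":0.015},{"dx":0.002,"dy":0.015},{"dx":0.002,"dy":0.015},{"dx":0.002,"dy":0.015},{"dx":0.002},{}])

```text
time_s: 7.45
tool_pos: [0.512, 0.0469, 0.0911]
ee_rot: [[-0.989, 0.145, -0.001], [0.145, 0.989, -0.0], [0.001, -0.0, -1.0]]
force: [-0.2, -0.3, -3.1]
grip_width: 0.271
grip_force: 61.7
```

Run:
```python
from h import *
go(.528,.157,.091,81.7)
from workcell import env
import cv2
d=env.get_image("top");e=env.get_image("side")
a=cv2.resize(d['frame'][155:335,120:330,::-1],(400,343));b=cv2.resize(e['frame'][135:330,170:390,::-1],(387,343))
cv2.imwrite("pics/s2.png",np.hstack([a,b]))
```

```text
t 7.45 pos [0.512  0.0469 0.0911] yaw 81.66 zaxis [-6.e-04 -0.e+00 -1.e+00] F [-0.2 -0.3 -3.1]
turn -0.0007 then dx,dy,dz 0.0001 0.1113 0.0001 grip 0.2711405135987424 61.736884117126465
```

View pics/s2.png

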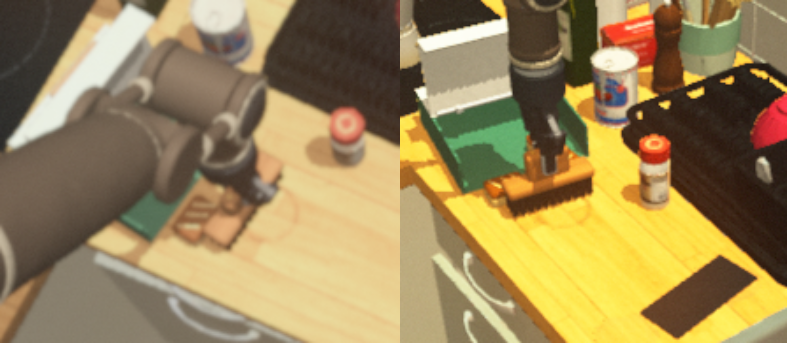

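Run:
```python
from h import *
R=np.array([[.989,-.145],[.145,.989]])
for p in [(175,232),(200,193),(195,238),(207,242)]: print(p,(R@onz("top",np.array(p)/1.905+[120,155],.028,crop=False)[:2]).round(3))
for p in [(487,185),(497,178),(488,195),(505,200),(510,183)]: print(p,(R@onz("side",np.array([p[0]-400,p[1]])/1.759+[170,135],.028,crop=False)[:2]).round(3))
print("brush",R@[.512,.0469],"mouth front",R@[.423,.143],"back",R@[.62,.112])
```

```text
(175, 232) [0.418 0.171]
(200, 193) [0.48  0.175]
(195, 238) [0.426 0.144]
(207, 242) [0.43  0.128]
(487, 185) [0.425 0.168]
(497, 178) [0.444 0.177]
(488, 195) [0.418 0.144]
(505, 200) [0.436 0.121]
(510, 183) [0.457 0.156]
brush [0.4995675 0.1206241] mouth front [0.397612 0.202762] back [0.59694  0.200668]
```

>>> nudge_tcp(offsets=[{"dy":0.01},{"dy":0.012},{"dy":0.012},{"dy":0.012},{"dy":0.012},{"dy":0.012},{"dy":0.012},{"dy":0.012},{"dy":0.012},{"dy":0.008}])

```text
time_s: 8.55
tool_pos: [0.5293, 0.1603, 0.0913]
ee_rot: [[-0.989, 0.146, 0.0], [0.146, 0.989, 0.0], [-0.0, 0.0, -1.0]]
force: [-0.2, -0.8, -2.0]
grip_width: 0.273
grip_force: 61.8
```

Run:
```python
from h import *
go(.528,.157,.091,81.7)
from workcell import env
import cv2
d=env.get_image("top");e=env.get_image("side")
a=cv2.resize(d['frame'][155:335,120:330,::-1],(400,343));b=cv2.resize(e['frame'][155:315,170:350,::-1],(387,343))
cv2.imwrite("pics/s3.png",np.hstack([a,b]))
```

```text
t 8.55 pos [0.5293 0.1603 0.0913] yaw 81.62 zaxis [ 2.e-04  2.e-04 -1.e+00] F [-0.2 -0.8 -2. ]
turn -0.0013 then dx,dy,dz 0.0008 -0.0035 0.0003 grip 0.2732590305172237 61.79067850112915
```

View pics/s3.png

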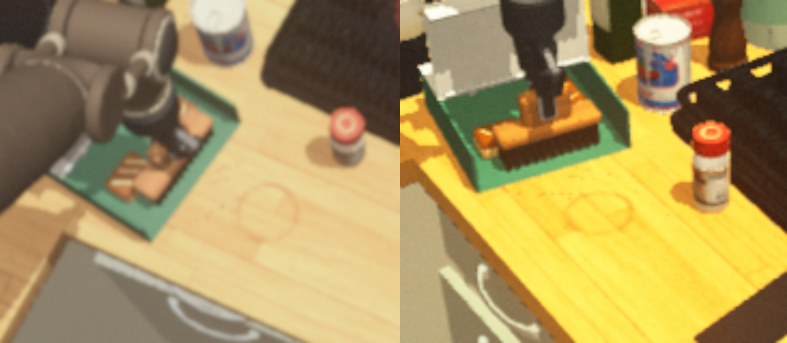

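>>> nudge_tcp(offsets=[{"dy":-0.02},{"dy":-0.04},{"dy":-0.04},{"dy":-0.04,"dz":-0.02},{"dy":-0.04,"dz":-0.025},{"dy":-0.04},{"dy":-0.04},{"dy":-0.04},{"dy":-0.04},{}])

```text
time_s: 9.65
tool_pos: [0.4793, -0.182, 0.1369]
ee_rot: [[-0.988, 0.152, 0.002], [0.152, 0.988, -0.003], [-0.002, -0.002, -1.0]]
force: [0.4, 0.7, -1.6]
grip_width: 0.269
grip_force: 61.7
```

Run:
```python
from h import *
m=np.array([onz("side",p,.004)[:2] for p in [(560,447),(622,487),(487,590),(423,548)]]);print(m,m.mean(0))
d=(m[0]+m[1]-m[2]-m[3]);print(np.degrees(np.arctan2(d[1],d[0])))
go(.574,-.250,.135,100.7)
from workcell import env
import cv2
d=env.get_image("top");e=env.get_image("side")
a=cv2.resize(d['frame'][155:295,120:280,::-1],(400,350));b=cv2.resize(e['frame'][155:295,170:330,::-1],(400,350))
cv2.imwrite("pics/s4.png",np.hstack([a,b]))
```

```text
[[ 0.64550746 -0.20214092]
 [ 0.65581492 -0.26755104]
 [ 0.5053244  -0.29577519]
 [ 0.49197852 -0.23233821]] [ 0.57465633 -0.24945134]
10.87756169364503
t 9.65 pos [ 0.4793 -0.182   0.1369] yaw 81.28 zaxis [ 0.0019 -0.0026 -1.    ] F [ 0.4  0.7 -1.6]
turn -0.3389 then dx,dy,dz -0.0804 -0.0844 0.0019 grip 0.26913661447759407 61.73829674720764
```

View pics/s4.png

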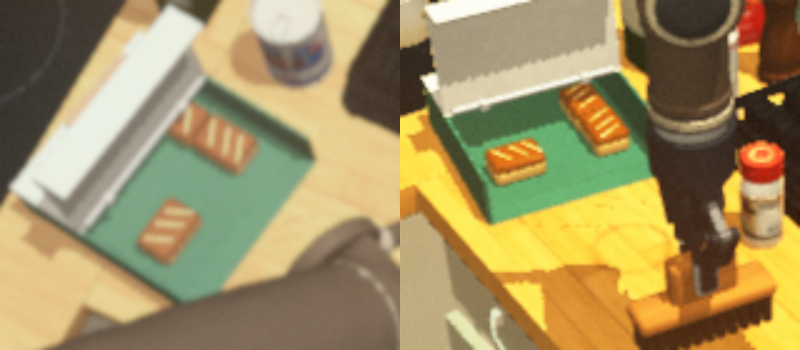

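All three crusts lie well inside the pan: two at the back right, one at the front left. Next, the brush goes back on the mat.

>>> nudge_tcp(offsets=[{"spin":-0.112},{"spin":-0.112},{"spin":-0.113},{"dx":-0.027,"dy":-0.028},{"dx":-0.027,"dy":-0.028},{"dx":-0.0264,"dy":-0.0284},{},{}])

```text
time_s: 10.55
tool_pos: [0.5744, -0.2436, 0.1355]
ee_rot: [[-0.982, -0.19, -0.002], [-0.19, 0.982, 0.001], [0.001, 0.002, -1.0]]
force: [-0.7, 1.2, -3.3]
grip_width: 0.271
grip_force: 61.7
```

```bash
python3 -c "
from h import *
go(.5745,-.250,.0905,100.7)"
```

```text
t 10.55 pos [ 0.5744 -0.2436  0.1355] yaw 100.96 zaxis [-0.0016  0.0014 -1.    ] F [-0.7  1.2 -3.3]
turn 0.0046 then dx,dy,dz 0.0011 -0.0063 0.045 grip 0.2706437789685 61.741576194763184
```

>>> nudge_tcp(offsets=[{"dx":0.001,"dy":-0.006,"dz":0.01,"spin":0.004},{"dz":0.015},{"dz":0.01},{"dz":0.005},{"dz":0.004},{},{},{}])

```text
time_s: 11.35
tool_pos: [0.575, -0.2513, 0.0929]
ee_rot: [[-0.983, -0.185, 0.001], [-0.185, 0.983, -0.001], [-0.001, -0.001, -1.0]]
force: [1.1, -0.2, -0.8]
grip_width: 0.272
grip_force: 61.8
```

```bash
python3 -c "
from h import *
go(.5745,-.250,.0905,100.7)"
```

```text
t 11.35 pos [ 0.575  -0.2513  0.0929] yaw 100.67 zaxis [ 1.1e-03 -6.0e-04 -1.0e+00] F [ 1.1 -0.2 -0.8]
turn -0.0006 then dx,dy,dz 0.0002 0.0014 0.0024 grip 0.27204056906040064 61.83571100234985
```

>>> nudge_tcp(offsets=[{"dz":0.002},{"dz":0.0015},{},{}])

```text
time_s: 11.75
tool_pos: [0.5749, -0.2513, 0.0894]
ee_rot: [[-0.983, -0.185, 0.001], [-0.185, 0.983, -0.0], [-0.001, -0.001, -1.0]]
force: [0.4, -0.2, 1.9]
grip_width: 0.271
grip_force: 62.0
```

>>> nudge_tcp(offsets=[{},{},{},{},{},{},{}], finger_gap=1.0)

```text
time_s: 12.45
tool_pos: [0.5745, -0.2511, 0.0887]
ee_rot: [[-0.983, -0.185, -0.0], [-0.185, 0.983, -0.0], [0.0, 0.0, -1.0]]
force: [0.2, 0.6, 0.2]
grip_width: 0.998
grip_force: 0.0
```

>>> nudge_tcp(offsets=[{"dz":-0.02},{"dz":-0.04},{"dz":-0.04},{"dz":-0.04},{"dz":-0.04},{},{}])

```text
time_s: 13.15
tool_pos: [0.5752, -0.2514, 0.2706]
ee_rot: [[-0.983, -0.185, 0.003], [-0.185, 0.983, -0.002], [-0.003, -0.002, -1.0]]
force: [-0.9, 0.2, -0.7]
grip_width: 1.0
grip_force: 0.0
```

Run:
```python
from h import *
go(.536,.3,.26,81.7)
from workcell import env
import cv2
d=env.get_image("wrist");e=env.get_image("side")
cv2.imwrite("pics/s5.png",np.hstack([cv2.resize(d['frame'][:,:,::-1],(400,300)),cv2.resize(e['frame'][:,:,::-1],(400,300))]))
```

```text
t 13.15 pos [ 0.5752 -0.2514  0.2706] yaw 100.67 zaxis [ 0.0031 -0.0016 -1.    ] F [-0.9  0.2 -0.7]
turn 0.3311 then dx,dy,dz 0.1184 0.54 0.0106 grip 1.0003264168848076 0.0
```

View pics/s5.png

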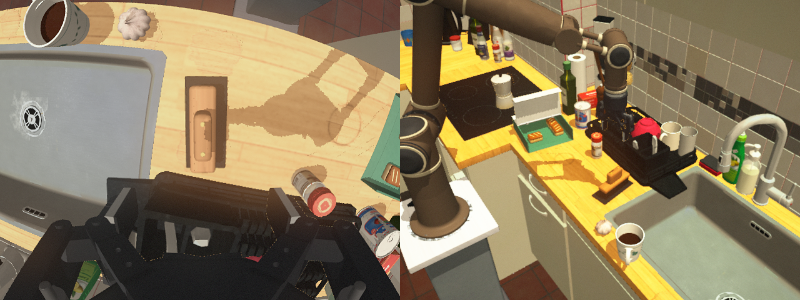

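Run:
```python
from h import *
R=np.array([[.989,-.145],[.145,.989]])
for p in [(76,236),(240,25),(40,205),(192,8)]:
    q=onz("top",p,.19);print(p,(R@q[:2]).round(3))
for p in [(40,88),(270,38),(32,72),(265,20)]:
    q=onz("side",p,.19);print("side",p,(R@q[:2]).round(3))
for p in [(57,200),(272,150)]:
    q=onz("side",p,.061);print("hinge",p,(R@q[:2]).round(3))
b=onz("top",(192,163),0,crop=False);t=onz("top",(240,186),0,crop=False);print("bottle,tin",R@b[:2],R@t[:2])
b=onz("top",(177,103),.263,crop=False);print("bottletop",R@b[:2])
from workcell import env
print(R@env.sense()['tool_pos'][:2])
for th in range(110,-1,-10):
    a=np.radians(th);c=.013+.015*np.sin(a);r=.112
    print(th,"s",round(.330-r*np.cos(a)+c*np.sin(a),4),"TCPz",round(.064+r*np.sin(a)+c*np.cos(a)+.025,4))
```

```text
(76, 236) [0.393 0.303]
(240, 25) [0.606 0.305]
(40, 205) [0.398 0.343]
(192, 8) [0.598 0.347]
side (40, 88) [0.396 0.314]
side (270, 38) [0.601 0.302]
side (32, 72) [0.398 0.343]
side (265, 20) [0.609 0.335]
hinge (57, 200) [0.399 0.337]
hinge (272, 150) [0.602 0.324]
bottle,tin [0.65531577 0.4177794 ] [0.669253   0.26744695]
bottletop [0.67947996 0.41165109]
[ 0.60355376 -0.16463853]
110 s 0.3938 TCPz 0.185
100 s 0.3768 TCPz 0.1945
90 s 0.358 TCPz 0.201
80 s 0.3379 TCPz 0.2041
70 s 0.3172 TCPz 0.2035
60 s 0.2965 TCPz 0.199
50 s 0.2768 TCPz 0.1905
40 s 0.2588 TCPz 0.1783
30 s 0.2433 TCPz 0.1628
20 s 0.231 TCPz 0.1443
10 s 0.2224 TCPz 0.1238
0 s 0.218 TCPz 0.102
```

>>> nudge_tcp(offsets=[{"spin":0.11},{"spin":0.11},{"spin":0.111},{"dx":0.018,"dy":0.035,"dz":-0.01},{"dx":0.018,"dy":0.037},{"dx":0.018,"dy":0.037},{"dx":0.018,"dy":0.037},{"dx":0.018,"dy":0.037},{"dx":0.016,"dy":0.037},{"dy":0.037}], finger_gap=0.0, squeeze=60)

```text
time_s: 14.25
tool_pos: [0.5033, 0.0202, 0.2762]
ee_rot: [[-0.989, 0.144, -0.006], [0.144, 0.99, 0.0], [0.006, -0.001, -1.0]]
force: [1.0, -0.4, 0.7]
grip_width: 0.006
grip_force: 0.0
```

>>> nudge_tcp(offsets=[{"dy":0.038},{"dy":0.038},{"dy":0.038},{"dy":0.038},{"dy":0.038},{"dy":0.038},{"dy":0.038},{"dy":0.038},{},{}])

```text
time_s: 15.25
tool_pos: [0.5492, 0.3195, 0.276]
ee_rot: [[-0.99, 0.142, -0.004], [0.142, 0.99, -0.003], [0.004, -0.003, -1.0]]
force: [-0.2, -0.5, 0.5]
grip_width: -0.003
grip_force: 0.0
```

```bash
python3 -c "
from h import *
go(.5495,.3235,.201,81.7)"
```

```text
t 15.25 pos [0.5492 0.3195 0.276 ] yaw 81.81 zaxis [-0.0042 -0.0027 -1.    ] F [-0.2 -0.5  0.5]
turn 0.002 then dx,dy,dz 0.0003 0.004 0.075 grip -0.0033901883092810757 0.0
```

>>> nudge_tcp(offsets=[{"dy":0.004,"dz":0.03},{"dz":0.03},{"dz":0.02},{},{"dy":-0.01},{"dy":-0.01},{"dy":-0.01},{"dy":-0.01},{"dy":-0.01},{}])

```text
time_s: 16.25
tool_pos: [0.5441, 0.2724, 0.1996]
ee_rot: [[-0.989, 0.145, 0.001], [0.145, 0.989, -0.001], [-0.001, -0.0, -1.0]]
force: [-0.2, 0.1, 1.0]
grip_width: -0.0
grip_force: 0.0
```

>>> nudge_tcp(offsets=[{"dy":-0.01},{"dy":-0.01},{"dy":-0.01},{}])

```text
time_s: 16.65
tool_pos: [0.5387, 0.2424, 0.198]
ee_rot: [[-0.989, 0.145, -0.002], [0.145, 0.989, -0.002], [0.002, -0.002, -1.0]]
force: [0.6, 0.6, -0.1]
grip_width: -0.002
grip_force: 0.0
```

```bash
python3 -c "
from h import *
go(.5495,.3235,.201,81.7)
from workcell import env
print(np.array([.145,.989])@env.sense()['tool_pos'][:2])"
```

```text
t 16.65 pos [0.5387 0.2424 0.198 ] yaw 81.65 zaxis [-0.0021 -0.0018 -1.    ] F [ 0.6  0.6 -0.1]
turn -0.0008 then dx,dy,dz 0.001 0.0818 -0.003 grip -0.0021334404026990793 0.0
0.3178089802714549
```

>>> nudge_tcp(offsets=[{"dy":-0.011},{"dy":-0.011,"dz":0.002},{"dy":-0.01,"dz":0.004},{"dy":-0.01,"dz":0.005},{"dy":-0.009,"dz":0.006},{"dy":-0.009,"dz":0.007},{"dy":-0.008,"dz":0.007},{"dy":-0.007,"dz":0.008},{"dy":-0.006,"dz":0.009},{"dy":-0.006,"dz":0.009}])

```text
time_s: 17.65
tool_pos: [0.5269, 0.1575, 0.1409]
ee_rot: [[-0.99, 0.144, -0.0], [0.144, 0.99, -0.0], [0.0, -0.0, -1.0]]
force: [0.3, 1.1, 1.3]
grip_width: 0.002
grip_force: 0.5
```

>>> nudge_tcp(offsets=[{"dy":-0.004,"dz":0.01},{"dy":-0.004,"dz":0.01},{"dy":-0.002,"dz":0.01},{"dy":-0.002,"dz":0.01},{"dz":0.004},{},{}])

```text
time_s: 18.35
tool_pos: [0.5258, 0.1465, 0.1041]
ee_rot: [[-0.99, 0.144, -0.002], [0.144, 0.99, -0.001], [0.002, -0.001, -1.0]]
force: [-15.3, -3.9, 41.3]
grip_width: 0.0
grip_force: 20.6
```

Run:
```python
from h import *
go(.5495,.3235,.201,81.7)
from workcell import env
import cv2
print(np.array([.145,.989])@env.sense()['tool_pos'][:2])
d=env.get_image("top");e=env.get_image("side")
a=cv2.resize(d['frame'][155:335,120:390,::-1],(400,300));b=cv2.resize(e['frame'][135:330,170:390,::-1],(400,300))
cv2.imwrite("pics/s6.png",np.hstack([a,b]))
```

```text
t 18.35 pos [0.5258 0.1465 0.1041] yaw 81.73 zaxis [-2.e-03 -5.e-04 -1.e+00] F [-15.3  -3.9  41.3]
turn 0.0005 then dx,dy,dz 0.0021 0.1785 -0.0969 grip 0.00040476800677545895 20.649404413998127
0.2211652724623814
```

View pics/s6.png

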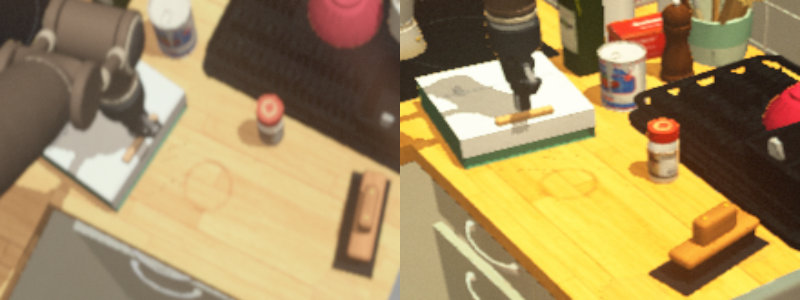

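>>> nudge_tcp(offsets=[{"dz":-0.01},{"dz":-0.03},{"dz":-0.04},{"dz":-0.04},{"dz":-0.03},{},{},{}])

```text
time_s: 19.25
tool_pos: [0.5241, 0.1461, 0.2457]
ee_rot: [[-0.99, 0.144, -0.003], [0.144, 0.99, -0.001], [0.003, -0.001, -1.0]]
force: [-0.8, 0.7, 0.2]
grip_width: -0.001
grip_force: 0.0
```

Run:
```python
from workcell import env
import cv2
from h import *
e=env.get_image("side")['frame'][:,:,::-1].copy()
cv2.imwrite("pics/s7.png",cv2.resize(e[135:330,170:390],(677,600)))
go(.5,.2,.2,81.7)
```

```text
t 19.3 pos [0.5239 0.146  0.2455] yaw 81.71 zaxis [-4.e-03 -7.e-04 -1.e+00] F [ 0.1 -0.3 -0.1]
turn 0.0002 then dx,dy,dz 0.0315 0.05 0.0455 grip 0.0007758987125493682 0.0
```

View pics/s7.png

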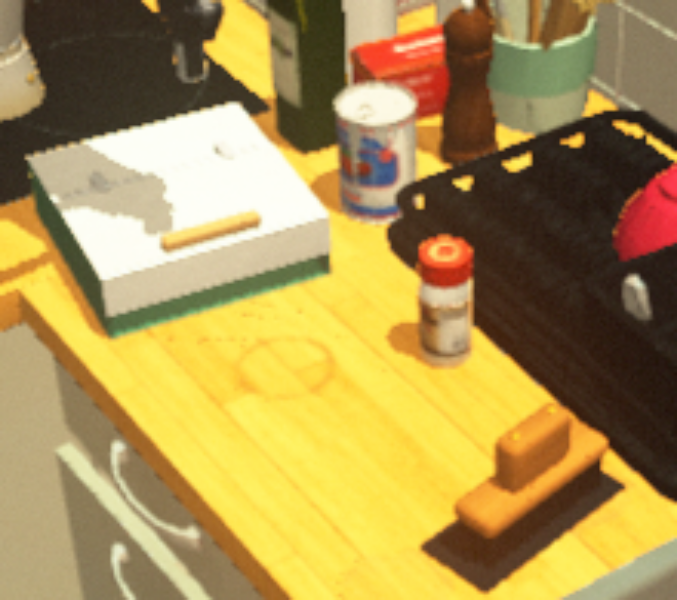

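The cover lies flat and shut, the brush stands on its mat, and the gripper is clear of everything.

```bash
python3 -c "
from workcell import env
print(env.finish_job())"
```

```text
the job is handed in; nothing more can be done
None
```

The job is handed in, though the hand-in gave no verdict: in the last pictures the three crusts were in the pan, the brush stood released on the middle of its mat, the cover was shut, and nothing else looked moved.

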